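# Open the lug-capped jar in the bench holder

### The job

Two square white jars stand on the bench: take the one that fits the bolted-down square holder and lower it upright and gently, cap still tight, fully down into the holder, which keeps it from turning. Then unscrew its tight cap anticlockwise, stop turning when the threads let go, lift the cap straight up and finish while still holding it level over the jar, with about two centimetres of air between cap and jar, nothing else carrying it. Leave the jar seated in the holder and do not disturb the other things.

Things in the scene. Friction and masses are not known exactly. Their poses are not given: they have to be found in the camera images.
- jar: The jar to open, loose, about 0.45 kg: square white plastic jar, body 60 x 60 mm (lowest 8 mm: 54 x 54) up to its flat shoulder 80 mm above the underside; then a round neck 41 mm wide with a lug thread. With cap on 110 mm tall (pointer 112 mm). May be lifted by its tight cap. Origin: centre of the underside, z up, x towards its rib. On the bench it would turn along with the cap.
- jar_rib (a point): Outer face of a small vertical rib on the jar's +x side face, 5 mm proud, 5 mm wide, 22 mm tall, its top 2 mm below the shoulder; this point is 67 mm above the jar's underside. It marks the direction in which the cap's pointer must stand for the cap to come off.
- jar_mouth (a point): Centre of the jar's mouth rim, 102 mm above its underside, hidden by the cap. A sprung rubber seal disc in it presses the cap up with about 22 N (about 15 N once the cap is free), so that the cap turns stiffly, a few tenths of a N m; with the cap off, the seal stands 107.5 mm above the underside.
- cap: Grey round screw cap on the jar, 58 mm across, 26 mm tall, plain side, 40 g. Origin: centre of its lower edge, 84 mm above the jar's underside when on (4 mm gap to the shoulder); x towards its pointer. It does not rise while turning; once free the seal lifts it up to 2.5 mm and it lifts straight off, clear of the jar once its lower edge is 107.5 mm above the jar's underside.
- cap_top (a point): Centre of the cap's flat top, 26 mm above the cap's origin.
- cap_pointer (a point): Outer end of a raised white bar on the cap's top (4 mm wide, 3 mm high, 22 mm long, radial), 27 mm from the cap's axis. At the start it stands 60 to 82 degrees clockwise (seen from above) of the jar's rib. Turning anticlockwise until within about 18 degrees of the rib's direction frees the cap; a stop blocks it about 19 degrees past the rib.
- holder: Jar holder bolted to the bench: steel base plate 120 x 120 x 10 mm with a square white nest on it, outside 92 x 92 mm, inside 64 x 64 mm, open at the top; rim 50 mm and pocket floor 10 mm above the bench. Origin: centre of its underside at bench height; x and y along the pocket's sides, z up. Fully in, the jar's underside is 10 mm above the bench; the jar fits in any of four quarter turns.
- wide_jar: Bystander: the other square white jar, same look but wider, body 76 x 76 mm, cap 66 mm across, 110 mm tall; too wide for the holder. Origin: centre of the underside.
- bowl: Bystander: small steel bowl, 110 mm across, 45 mm high; origin centre of underside.
- round_jar: Bystander: small round white jar, 56 mm across, 75 mm high; origin centre of underside.
- pastry_ring: Bystander: open steel pastry ring, 76 mm across, 35 mm high; origin centre of underside.
- spatula: Bystander: spatula 250 mm long lying on the bench along its own x; origin about its middle, on the bench.
- brush: Bystander: pastry brush 180 mm long lying on the bench along its own x; origin about its middle, on the bench.
- spice_can: Bystander: small can, 60 mm across, 70 mm high; origin centre of underside.
Things that resemble listed ones, but are neither listed nor needed, are in the scene too. Leave any red or turquoise look-alike of the holder alone.

How it is judged:
By the outcome, as a careful person would: the job done as asked, in the order asked, and still so for the second after the job is handed in, while the arm keeps its last pose, push and grip.
It also fails if it takes over 42 s, if anything falls off the work surface, if the arm or the gripper's body presses on something with over 40 N, if the wrist force passes 120 N, or if a joint passes its speed limit or range.

### The arm

A 6-joint arm with a two-finger parallel gripper is mounted at the origin on the work surface. World frame = base frame: x ahead of the robot, y to its left, z up, the work surface at z = 0. Lengths are in m, angles in rad, forces in N, time in s.
With the tool pointing down it reaches from about 0.275 to 0.75 m from the base axis. Payload 10.2 kg.
Tool frame: the origin (TCP) lies at the very end of the fingers, on their centre line; the grasp point (between the pads) lies 19 mm behind it; x points along the fingers, z is the direction in which the jaws open and shut, and the axes are right-handed (so a half turn about x gives the same grasp; the last joint's range is limited). The gripper opens to 85 mm and grips with 20 to 120 N. Pads are 22 mm wide; open, the fingers measure 114 mm over their backs; the gripper's body (76 mm by 85 mm) begins 54 mm behind the grasp point. The pads swing forward as they close: fully open they stand 13 mm farther back than shut.
Start: joints at [0.89, 0.313, 1.498, -0, 1.331, -0.223], TCP at [0.232, 0.471, 0.2] pointing down, gripper open.
Joint ranges: [-2.94, 2.94], [-0.97, 2.17], [0.19, 2.56], [-1.23, 4.37], [0.02, 3.11], [-2.88, 2.88]. Speed limits (rad/s): [2.39, 2.39, 3.01, 3.14, 3.14, 3.14].

### API

Orientations are given as a unit quaternion [w, x, y, z].
In Python, from cell import robot, optics, workorder gives the robot as it stands. The module is installed in compiled form; this text tells all that it offers.
- The arm moves only by the tool servo_tool, never from a script. Its arguments are lists of equal length, an entry for each row: "travel": the shift along the world's x, y, z in cm, a list of three; "turn": the turn, a rotation vector about the world's x, y, z in degrees, a list of three. A call has 1 to 12 rows; each row is the pose to reach, as a shift and turn from the pose measured when the call began; what a row does not reach only later rows make up. A row lasts 1/12 s, in which the tool goes at most 41.7 mm and 7.16 degrees, less where a joint would pass 70% of its speed; a pose out of reach is approached as far as the arm can. A call with a gripper value outside its range is refused whole. "claw" is the finger opening in cm, from 0 to 8.54, set as the call begins (left out, the last holds). The fingers move at their own pace and stop on an object; "squeeze" is the grip in N (left out, the last holds). Time passes only in rows, so rows that repeat a pose let the fingers close. It gives the time, the measured TCP pose, the force and the opening at its end, in the units of the state.
- robot.observe(): the state, without advancing time (a new reading comes with each control period).
- optics.capture(name): name is "scene" or "top"; returns (picture, depth): 384x512x3 uint8, red, green, blue; 384x512 float32, m along the optical axis (not along the pixel's ray), 0 where there is no reading.
- optics.calibration(name): a dict with "fx", "fy", "cx", "cy" (pixels), "k1" (the pictures are not rectified: a ray, as slopes to the right and down, at radius r is drawn at 1 + k1 r^2 times it, then the intrinsics apply), "pose" (4x4, takes a point from camera to world coordinates). Camera axes: x right, y down, z forward; pixel columns grow to the right and rows downward; lengths in m; the calibration is good to about 2 mm. A picture is of the moment at which its call begins. calibration takes no time and is no camera call.
- workorder.sign_off(): hands the job in, once; it reports no verdict.
Trained networks look in the newest picture that a camera, given by its name, has taken for a name from the list of things; names that differ only in an ending like _2 or _b are one class to them, and where a whole thing is asked for, a point or a joint stands for the part that bears it (a point fixed in the world has none). Each returns a list of dicts, best first, with "score" (0 to 1); they miss things now and then, are a little off and sometimes report something else, mostly with a low value. They report only what shows in the picture. A call takes as long as a camera call. They do not tell look-alikes from the thing itself.
- optics.find_in(camera, target): "box" ([left, top, right, bottom] in pixels, round what is visible of it).
The state is a dict: "t": time; "joint_pos": joint angles; "joint_vel": joint speeds; "joint_torque": joint torques, N m; "tool_pos": TCP position; "ee_rot": TCP orientation; "wrist_force": force on the tool from outside, world axes, zero at the start; "wrist_torque": the same for the moment, N m; "gripper_width": finger opening in m.
Only numpy, scipy, OpenCV 4.12 (cv2) and the standard library are available. Lean on these libraries where they do the work, as an engineer would, in place of code of your own. Each camera call takes 0.05 s, during which the arm holds its last target. There are 200 camera calls.

## Working session

There is one attempt and no reset: what is moved stays moved. The work goes in short steps, Python scripts to look and compute and a tool call to move; the robot and the scene stay as the last step left them, time stands still between calls to the robot, and variables do not carry over. Pictures are saved under pics/ and viewed, on a budget of 10 in all, crops included, one or two more only if the job needs it, and the job is handed in when it is done.

Besides the shell and the picture viewer there is one more tool, called after ">>>" as a command line: name --argument value ..., lists and objects as JSON in quotes. servo_tool: Moves the arm, as the interface text tells. Its arguments: {"type":"object","properties":{"travel":{"type":"array"},"turn":{"type":"array"},"claw":{"type":"number"},"squeeze":{"type":"number"}},"required":["travel","turn"]}

```bash
mkdir -p pics
cat > h.py <<'E'
import numpy as np,cv2,json
from cell import robot,optics,workorder
def cloud(c,d):
    K=optics.calibration(c);P=np.array(K["pose"])
    v,u=np.mgrid[:384,:512].astype(float)
    A=np.array([[K["fx"],0,K["cx"]],[0,K["fy"],K["cy"]],[0,0,1]])
    # r' = r(1+k1 r^2)
    x=(u-K["cx"])/K["fx"];y=(v-K["cy"])/K["fy"];a,b=x.copy(),y.copy()
    for _ in range(15):
        s=1+K["k1"]*(a*a+b*b);a=x/s;b=y/s
    p=np.stack([a*d,b*d,d],-1)@P[:3,:3].T+P[:3,3]
    p[d<=0]=np.nan
    return p
def snap(c,name=None):
    im,d=optics.capture(c)
    if name: cv2.imwrite(f"pics/{name}.png",im[...,::-1])
    return im,d,cloud(c,d)
E
python3 - <<'E'
from h import *
s=robot.observe();print(s["t"],s["tool_pos"],s["ee_rot"],s["wrist_force"])
ims=[]
for c in("top","scene"):
    im,d,p=snap(c);np.savez(f"{c}0.npz",im=im,d=d,p=p);ims.append(im)
    print(c,np.round(optics.calibration(c)["pose"],3).tolist(),optics.calibration(c)["fx"])
    for n in("jar","cap","cap_pointer","jar_rib","holder","wide_jar"):
        for r in optics.find_in(c,n)[:4]:
            b=np.array(r["box"]).round().astype(int);q=p[max(b[1],0):b[3],max(b[0],0):b[2]].reshape(-1,3)
            print(c,n,round(r["score"],2),b,np.round(np.nanmedian(q,0),3) if len(q) else '',np.round(np.nanmax(q[:,2]),3) if len(q) else '')
    cv2.imwrite(f"pics/{c}0.png",cv2.resize(im[...,::-1],(800,600),interpolation=cv2.INTER_CUBIC))
E
```

```text
0.0 [0.23185951 0.47071783 0.19944783] [ 0.59999561 -0.37363821  0.60083389  0.37336093] [ 0.35365321 -0.20585675  0.62541737]
top [[-0.019, -0.994, 0.11, 0.319], [-1.0, 0.019, -0.002, 0.022], [-0.0, -0.11, -0.994, 1.683], [0.0, 0.0, 0.0, 1.0]] 473.05682660686955
top jar 0.49 [184 164 203 191] [0.53  0.239 0.034] 0.118
top cap 0.78 [175 167 195 184] [0.535 0.259 0.107] 0.118
top cap_pointer 0.65 [178 163 195 185] [0.538 0.257 0.107] 0.118
top jar_rib 0.52 [186 168 197 190] [0.523 0.242 0.09 ] 0.117
top holder 0.94 [190 212 227 247] [0.354 0.193 0.011] 0.063
top holder 0.92 [239 161 278 197] [0.529 0.013 0.01 ] 0.058
top holder 0.56 [304 229 340 263] [ 0.289 -0.203  0.013] 0.059
top wide_jar 0.68 [324 151 354 183] [ 0.555 -0.262  0.075] 0.118
scene [[0.342, 0.532, -0.775, 1.598], [0.94, -0.209, 0.271, -0.398], [-0.018, -0.821, -0.571, 0.897], [0.0, 0.0, 0.0, 1.0]] 438.2447065045595
scene jar 0.58 [316 185 344 208] [0.552 0.245 0.047] 0.107
scene cap 0.72 [322 172 338 189] [0.54  0.255 0.109] 0.118
scene cap_pointer 0.68 [322 174 341 189] [0.544 0.256 0.11 ] 0.118
scene jar_rib 0.8 [315 186 342 215] [0.557 0.242 0.032] 0.101
scene holder 0.87 [270 162 310 192] [0.358 0.195 0.016] 0.058
scene holder 0.78 [161 178 201 208] [ 0.322 -0.209  0.015] 0.058
scene holder 0.63 [244 201 285 234] [0.559 0.016 0.021] 0.058
scene wide_jar 0.87 [158 213 201 256] [ 0.575 -0.27   0.037] 0.163
```

View pics/top0.png

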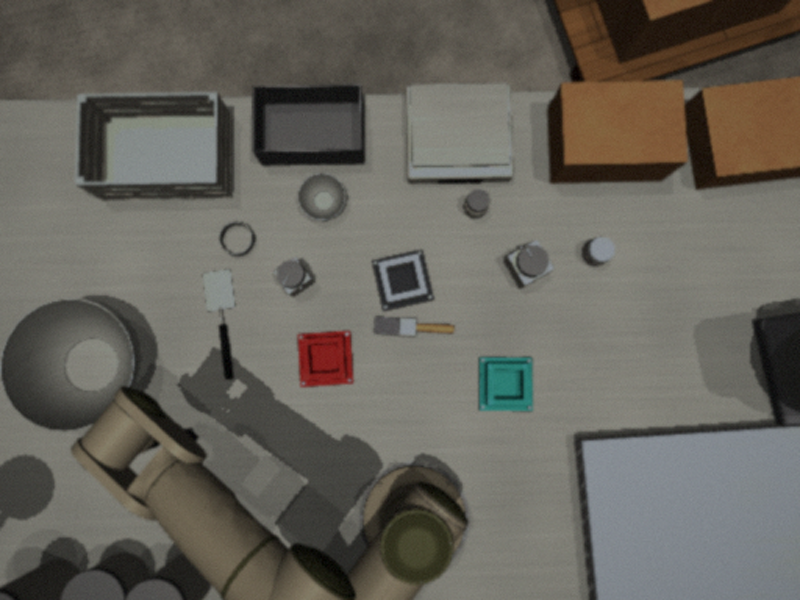

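View pics/scene0.png

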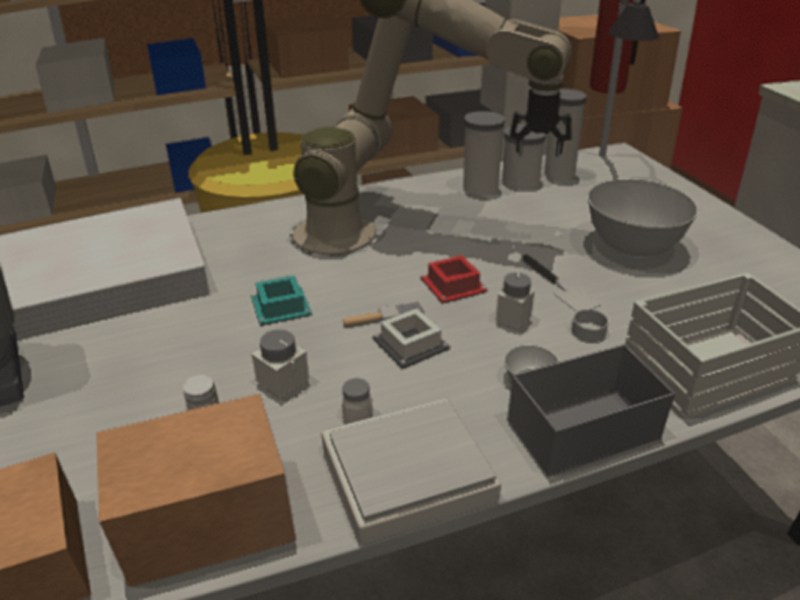

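The top view shows the narrow jar at about (295,277) of the 800x600 picture, the white holder at (403,280), and the wide jar at (528,262). The red and turquoise holders are look-alikes. Next I measure finely.

```bash
cat > m.py <<'E'
from h import *
def fit(pts,side):
    # square fit: minimise area of rect
    r=cv2.minAreaRect((pts[:,:2]*1000).astype(np.float32));return np.round(r[0],1),np.round(r[1],1),round(r[2],1)
for c in("top","scene"):
    z=np.load(f"{c}0.npz");p=z["p"]
    def sel(x,y,r,lo,hi): 
        return (abs(p[...,0]-x)<r)&(abs(p[...,1]-y)<r)&(p[...,2]>lo)&(p[...,2]<hi)
    for nm,a in dict(captop=(.545,.253,.05,.1,.125),jarall=(.54,.25,.06,.015,.125),shoulder=(.54,.25,.06,.07,.09),holder_rim=(.54,.015,.075,.042,.06),holder_all=(.54,.015,.085,.005,.06),bench=(.45,.1,.02,-.02,.02)).items():
        q=p[sel(*a)]
        print(c,nm,len(q),np.round(q.mean(0)*1000,1),fit(q,0) if len(q)>3 else '')
t=np.load("top0.npz")["im"];s=np.load("scene0.npz")["im"]
def crop(im,b): return cv2.resize(im[b[1]:b[3],b[0]:b[2],::-1],(400,300),interpolation=cv2.INTER_CUBIC)
out=np.vstack([np.hstack([crop(t,(170,158,210,188)),crop(s,(305,165,353,215-14))]),np.hstack([crop(t,(232,156,284,195+6)),crop(s,(305,180,353,216))])])
cv2.imwrite("pics/crops.png",cv2.convertScaleAbs(out,alpha=1.5))
E
python3 m.py
```

```text
top captop 239 [533.7 257.7 109.5] (array([533.8, 257.4]), array([57.4, 54.9]), 89.9)
top jarall 377 [529.3 253.   93.5] (array([532.5, 257. ]), array([63.8, 60.1]), 33.9)
top shoulder 75 [524.8 249.1  78.4] (array([533.1, 257.4]), array([63.1, 59.5]), 32.7)
top holder_rim 356 [529.   16.8  49.3] (array([528.8,  16.5]), array([92.2, 91.9]), 12.2)
top holder_all 1108 [528.8  15.8  23.5] (array([539.7,  15.1]), array([167.8, 166.5]), 89.2)
top bench 127 [449.7 100.5  -0.9] (array([450.2, 100.7]), array([36.5, 39.8]), 89.2)
scene captop 189 [542.  253.9 111. ] (array([536.9, 256.8]), array([56.6, 61.8]), 63.0)
scene jarall 678 [551.4 247.8  72.6] (array([536.6, 254.2]), array([66.9, 67.7]), 34.0)
scene shoulder 136 [553.1 246.8  79.5] (array([537.4, 252.7]), array([66.2, 63.3]), 35.3)
scene holder_rim 390 [535.3  15.2  50.1] (array([531.6,  16.1]), array([98.4, 94.4]), 13.0)
scene holder_all 1150 [544.7  11.1  30.3] (array([543.4,  14.9]), array([166.7, 160.7]), 89.1)
scene bench 61 [450.  103.8   2.5] (array([451.2, 101.2]), array([38.2, 40.9]), 7.8)
```

View pics/crops.png

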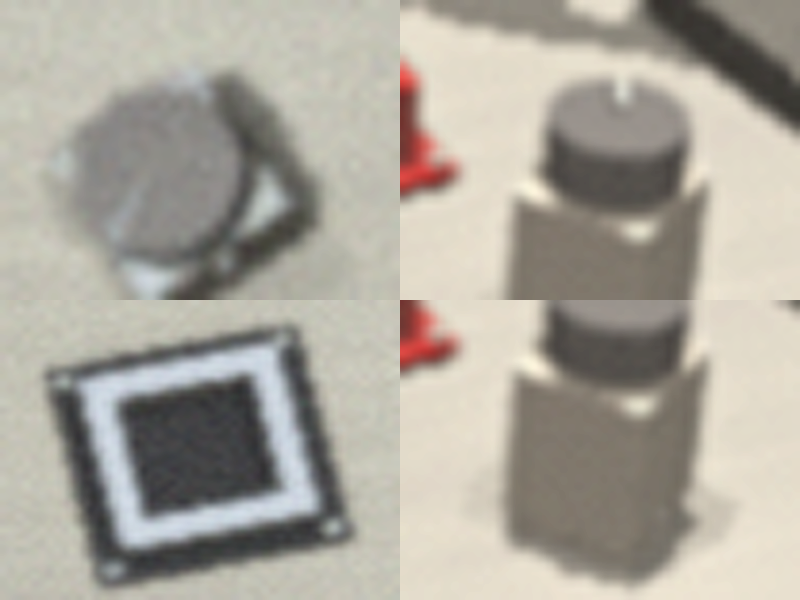

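```bash
cat > st.py <<'E'
from h import *
from scipy.spatial.transform import Rotation as R
def state():
    s=robot.observe();q=s["ee_rot"];M=R.from_quat([q[1],q[2],q[3],q[0]]).as_matrix()
    print("t",round(s["t"],2),"tcp mm",np.round(np.array(s["tool_pos"])*1000,1),"x",np.round(M[:,0],4),"jaw yaw",np.round(np.degrees(np.arctan2(M[1,2],M[0,2])),2),"q",np.round(s["joint_pos"],2))
    print("F",np.round(s["wrist_force"],1),"T",np.round(s["wrist_torque"],2),"w",round(s["gripper_width"]*1000,1))
    return s,M
if __name__=="__main__": state()
E
python3 - <<'E'
from st import *
s,M=state()
p=np.load("scene0.npz")["p"];T=np.array(s["tool_pos"])
q=(p-T)@M
m=(np.abs(q[...,1])<.03)&(np.abs(q[...,2])<.075)&(q[...,0]>-.12)&(q[...,0]<.05)
for a in range(-75,75,10):
    k=m&(q[...,2]*1000>=a)&(q[...,2]*1000<a+10)
    if k.sum(): print(a,k.sum(),np.round(np.percentile(q[k][:,0],[1,50,98,100])*1000,1),np.round(np.median(q[k][:,1])*1000,1))
E
```

```text
t 0.7 tcp mm [232.  470.9 200. ] x [-0. -0. -1.] jaw yaw 63.77 q [ 0.89  0.31  1.5   0.    1.33 -0.22]
F [-0.8  0.2 -0.2] T [0.03 0.03 0.02] w 85.2
-75 17 [-119.5 -107.4  -91.5  -91.3] -13.2
-65 17 [-118.7 -100.9  -70.4  -62.7] -11.6
-55 38 [-100.8  -81.3  -51.2  -49.6] -8.9
-45 33 [-116.8  -99.1  -54.6  -52.9] -11.2
-35 13 [-119.4 -112.2 -102.5 -101.3] -17.0
-25 3 [-117.2 -112.6 -109.9 -109.8] -14.1
-15 13 [-119.9 -111.  -103.6 -102.5] -8.8
-5 9 [-119.1 -113.2 -109.2 -108.9] -13.3
5 8 [-117.3 -111.1 -105.1 -105. ] -8.5
15 8 [-119.1 -114.4 -109.6 -109.6] -9.2
25 11 [-119.8 -114.  -106.  -105.8] -15.6
35 30 [-115.7  -94.6  -47.4  -46. ] -10.3
45 37 [-105.7  -78.3  -50.5  -45.4] -8.9
55 27 [-118.8  -99.2  -54.6  -53.5] -3.6
65 18 [-119.  -103.7  -93.1  -92.9] -10.9
```

```bash
cat > proj.py <<'E'
from h import *
def proj(c,P):
    K=optics.calibration(c);T=np.linalg.inv(np.array(K["pose"]));q=np.atleast_2d(P)@T[:3,:3].T+T[:3,3]
    ab=q[:,:2]/q[:,2:];s=1+K["k1"]*(ab**2).sum(1,keepdims=True)
    return ab*s*[K["fx"],K["fy"]]+[K["cx"],K["cy"]]
E
python3 - <<'E'
from proj import *
from st import state
s,M=state();T=np.array(s["tool_pos"])
P=np.array([T+M@np.array(v)/1000 for v in([0,0,0],[0,0,42],[0,0,-42],[-13,0,42],[-13,0,-42],[-73,0,0])])
u=proj("scene",P);print(u.round(1))
im=np.load("scene0.npz")["im"];x0,y0=310,45
c=cv2.resize(im[y0:y0+75,x0:x0+90+10,::-1],(800,600),interpolation=cv2.INTER_CUBIC);c=cv2.convertScaleAbs(c,alpha=1.6)
for i,(a,b) in enumerate(u): cv2.circle(c,(int((a-x0+.5)*8),int((b-y0+.5)*8)),4,[(0,0,255),(0,255,0),(0,255,0),(255,0,0),(255,0,0),(0,255,255)][i],-1)
cv2.imwrite("pics/grip.png",c)
E
```

```text
t 0.7 tcp mm [232.  470.9 200. ] x [-0. -0. -1.] jaw yaw 63.77 q [ 0.89  0.31  1.5   0.    1.33 -0.22]
F [-0.8  0.2 -0.2] T [0.03 0.03 0.02] w 85.2
[[342.9 109.7]
 [353.7 110.1]
 [332.2 109.3]
 [354.1 107. ]
 [332.4 106.2]
 [344.7  92. ]]
```

View pics/grip.png

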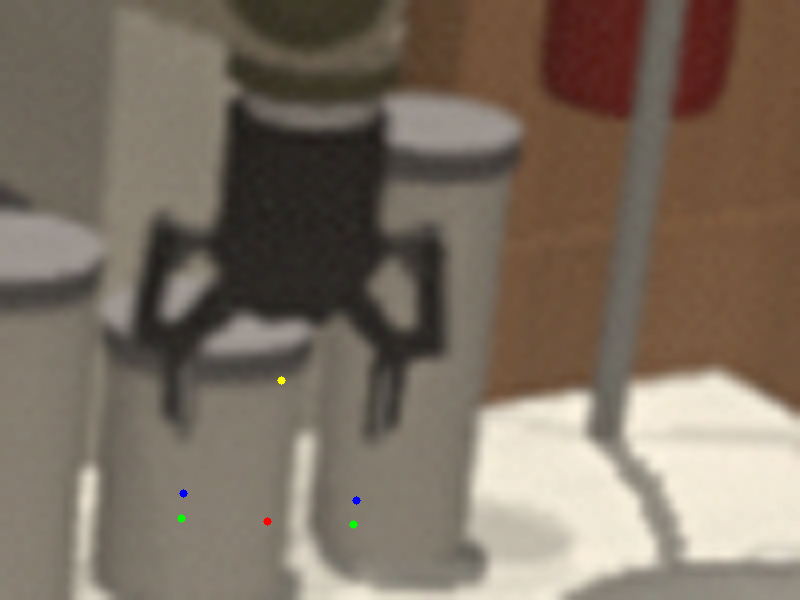

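The fingertips appear about 3 cm higher in the picture than the reported TCP implies, while the sideways position agrees. I'll move over the jar at a safe height and measure again.

>>> servo_tool --travel '[[4,-2.8,0],[8,-5.6,0],[12,-8.4,0],[15,-10.6,0],[18,-12.7,0],[21,-14.8,0],[24,-16.9,0],[27,-19,0],[29,-20.5,0],[30.2,-21.3,0],[30.2,-21.3,0],[30.2,-21.3,0]]' --turn '[[0,0,-4],[0,0,-8],[0,0,-12],[0,0,-15],[0,0,-18],[0,0,-21],[0,0,-24],[0,0,-27],[0,0,-29],[0,0,-30.3],[0,0,-30.3],[0,0,-30.3]]'

```text
t: 1.7
tool_pos: [0.5336, 0.2583, 0.1998]
ee_rot: [0.677, -0.204, 0.677, 0.204]
wrist_force: [0.2, 0.1, -0.8]
gripper_width: 0.0856
```

```bash
cat > g.py <<'E'
import sys
from st import *
from proj import proj
n=sys.argv[1]
im,d,p=snap("scene");np.savez(f"{n}.npz",im=im,d=d,p=p)
s,M=state();T=np.array(s["tool_pos"]);q=(p-T)@M
m=(np.abs(q[...,1])<.03)&(np.abs(q[...,2])<.075)&(q[...,0]>-.12)&(q[...,0]<.07)
for a in range(-75,75,10):
    k=m&(q[...,2]*1000>=a)&(q[...,2]*1000<a+10)
    if k.sum(): print(a,k.sum(),np.round(np.percentile(q[k][:,0],[1,50,98,100])*1000,1),np.round(np.median(q[k][:,1])*1000,1))
u=proj("scene",np.array([T+M@np.array(v)/1000 for v in([0,0,0],[-13,0,42],[-13,0,-42],[-73,0,0])]))
c0=u[0];x0,y0=int(c0[0])-60,int(c0[1])-50
c=cv2.convertScaleAbs(cv2.resize(im[y0:y0+90,x0:x0+120,::-1],(800,600),interpolation=cv2.INTER_CUBIC),alpha=1.5)
for (a,b),col in zip(u,[(0,0,255),(255,0,0),(255,0,0),(0,255,255)]): cv2.circle(c,(int((a-x0+.5)*6.667),int((b-y0+.5)*6.667)),4,col,-1)
cv2.imwrite(f"pics/{n}.png",c)
E
python3 g.py over
```

```text
t 1.75 tcp mm [533.2 258.8 200. ] x [-5.e-04  2.e-04 -1.e+00] jaw yaw 33.56 q [ 0.25  0.46  1.28  0.    1.4  -0.33]
F [-0.9  0.4 -0.6] T [-0.    0.   -0.02] w 85.7
-75 19 [-117.8 -103.1  -92.1  -91.8] -13.7
-65 43 [-119.1 -101.1  -60.3  -57. ] -7.2
-55 38 [-99.5 -79.6 -51.6 -50.2] -11.2
-45 58 [-110.9  -69.2  -47.   -46.3] -7.5
-35 14 [-118.3 -110.6 -101.9 -101.4] -18.6
-25 8 [-118.3 -115.4 -109.1 -108.5] -16.9
-15 14 [-118.8 -112.9 -103.5 -102.8] -12.5
-5 11 [-117.8 -110.6 -105.  -104.8] -10.6
5 14 [-119.2 -112.9 -106.1 -105.6] -12.6
15 6 [-119.  -113.6 -107.1 -106.8] -14.5
25 26 [-118.9 -112.5 -103.2 -100. ] -13.5
35 44 [-117.8 -109.   -71.7  -57.3] -9.0
45 67 [-106.   -78.4  -49.6  -45.5] -10.7
55 43 [-117.2  -80.7  -56.8  -55.6] -7.4
65 41 [-118.9 -105.3  -92.   -91.4] -10.8
```

View pics/over.png

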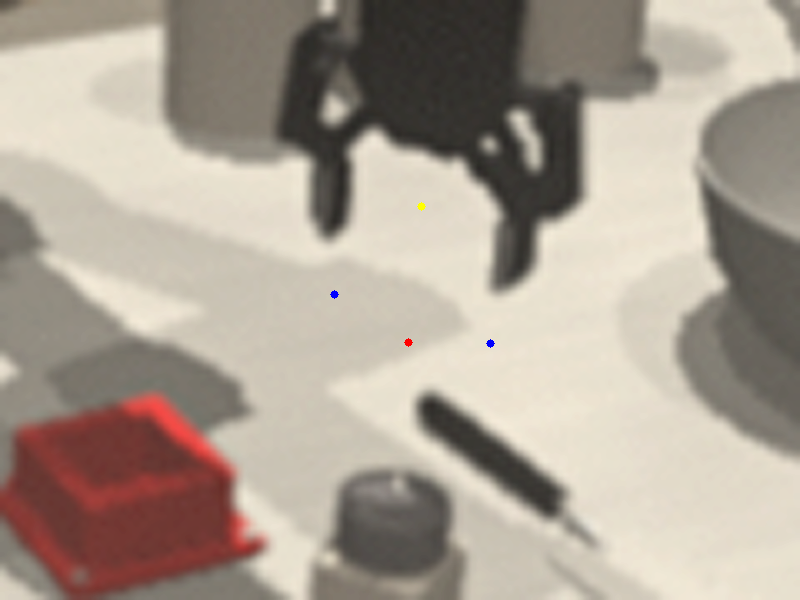

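The offset is the same again: the open fingertips sit about 46 mm behind the reported TCP, against the 13 mm expected. The camera measures known objects correctly, so I trust it. I'll come down in stages, checking the fingertips against the cap.

>>> servo_tool --travel '[[0,-0.05,-3.5],[0,-0.05,-7],[0,-0.05,-10],[0,-0.05,-12],[0,-0.05,-13.5],[0,-0.05,-13.9],[0,-0.05,-14],[0,-0.05,-14]]' --turn '[[0,0,0],[0,0,0],[0,0,0],[0,0,0],[0,0,0],[0,0,0],[0,0,0],[0,0,0]]'

```text
t: 2.42
tool_pos: [0.5331, 0.2591, 0.061]
ee_rot: [0.677, -0.204, 0.677, 0.205]
wrist_force: [-0.3, 1.3, -0.0]
gripper_width: 0.0851
```

```bash
python3 g.py near
```

```text
t 2.47 tcp mm [533.4 259.   61.4] x [ 1.5e-03  8.0e-04 -1.0e+00] jaw yaw 33.61 q [ 0.25  0.59  1.45  0.    1.09 -0.33]
F [-0.3 -0.2 -0.4] T [ 0.01 -0.04  0.05] w 85.4
-75 44 [-117.1   56.2   63.4   63.6] -9.4
-65 62 [-119.   -70.3   62.7   62.9] -5.1
-55 61 [-106.1  -62.2   61.9   64.9] -8.8
-45 48 [-112.8  -67.4   59.4   63.9] -7.9
-35 26 [-119.   -51.1   60.7   61.8] -17.5
-25 43 [-119.9  -48.7   58.8   61.5] -17.4
-15 57 [-118.7  -50.6   44.7   48.5] -19.8
-5 54 [-119.2  -51.6   59.1   64.7] -12.0
5 62 [-118.9  -50.4   60.5   61.7] -18.8
15 66 [-118.   -40.1   58.4   62.3] -21.0
25 221 [-117.5    1.    61.2   64.2] -6.5
35 79 [-116.5  -92.5   61.8   62.2] -7.9
45 88 [-107.2  -64.5   62.5   63.3] -7.3
55 54 [-115.9   57.4   63.    63.9] -6.1
65 65 [-117.5  -98.9   62.4   63.1] -6.8
```

View pics/near.png

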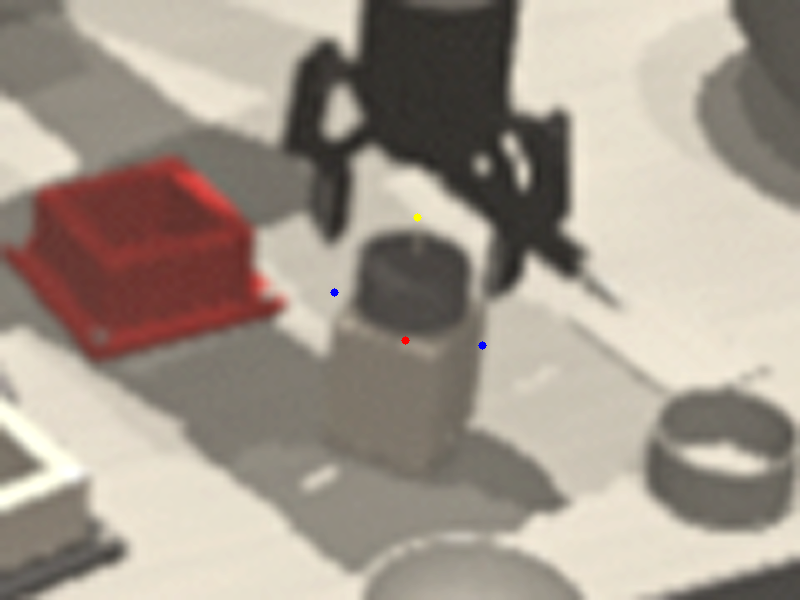

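The open fingertips are level with the top of the cap, at (330,240) and (505,292), and centred on it. They are about 44 mm above the reported TCP. I'll go down 1.4 cm and grip.

>>> servo_tool --travel '[[0,0,-0.7],[0,0,-1.3],[0,0,-1.4],[0,0,-1.4]]' --turn '[[0,0,0],[0,0,0],[0,0,0],[0,0,0]]'

```text
t: 2.8
tool_pos: [0.5331, 0.2589, 0.0469]
ee_rot: [0.677, -0.204, 0.677, 0.205]
wrist_force: [1.0, 0.0, -0.2]
gripper_width: 0.0854
```

>>> servo_tool --travel '[[0,0,0],[0,0,0],[0,0,0],[0,0,0],[0,0,0],[0,0,0],[0,0,0],[0,0,0],[0,0,0],[0,0,0]]' --turn '[[0,0,0],[0,0,0],[0,0,0],[0,0,0],[0,0,0],[0,0,0],[0,0,0],[0,0,0],[0,0,0],[0,0,0]]' --claw 5.0 --squeeze 70

```text
t: 3.63
tool_pos: [0.5336, 0.2591, 0.0474]
ee_rot: [0.678, -0.204, 0.676, 0.205]
wrist_force: [2.2, 2.2, 6.6]
gripper_width: 0.0566
```

```bash
python3 g.py grip1|head -2
```

```text
t 3.68 tcp mm [533.6 259.1  47.4] x [ 0.002  0.001 -1.   ] jaw yaw 33.61 q [ 0.25  0.61  1.46  0.    1.06 -0.33]
F [2.  1.9 5. ] T [ 0.22 -0.37 -0.02] w 56.4
```

View pics/grip1.png

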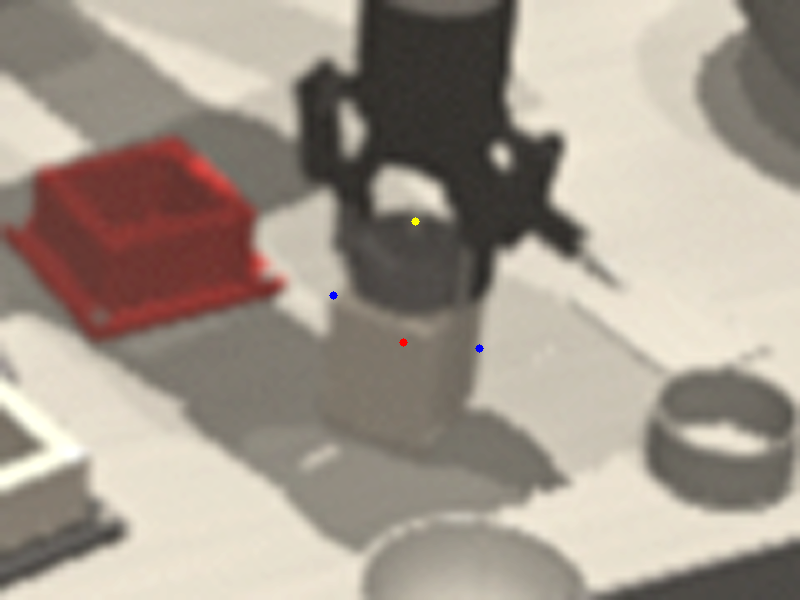

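The grip is on the cap (width 56.5 mm, pads level with the cap, tips just above the shoulder). Next I lift and carry the jar to the holder.

>>> servo_tool --travel '[[0,0,0.3],[0,0,1],[0,0,2.5],[0,0,4.5],[0,0,6.5],[0,0,8],[0,0,8],[0,0,8]]' --turn '[[0,0,0],[0,0,0],[0,0,0],[0,0,0],[0,0,0],[0,0,0],[0,0,0],[0,0,0]]'

```text
t: 4.35
tool_pos: [0.5332, 0.259, 0.127]
ee_rot: [0.677, -0.204, 0.676, 0.205]
wrist_force: [-0.0, 0.3, -5.8]
gripper_width: 0.0569
```

>>> servo_tool --travel '[[0,-1,0],[-0.1,-3,0],[-0.1,-6,0],[-0.2,-9,0],[-0.2,-12,0],[-0.3,-15,0],[-0.4,-18,0],[-0.4,-20.5,0],[-0.46,-22.5,0],[-0.46,-23.7,0],[-0.46,-24.1,0],[-0.46,-24.1,0]]' --turn '[[0,0,-1],[0,0,-3],[0,0,-5],[0,0,-8],[0,0,-11],[0,0,-14],[0,0,-17],[0,0,-19],[0,0,-20.5],[0,0,-21.3],[0,0,-21.3],[0,0,-21.3]]'

```text
t: 5.35
tool_pos: [0.5282, 0.0175, 0.1263]
ee_rot: [0.703, -0.075, 0.703, 0.076]
wrist_force: [-0.1, -0.2, -4.4]
gripper_width: 0.0569
```

>>> servo_tool --travel '[[0,0,-0.5],[0,0,-1],[0,0,-1.5],[0,0,-1.5],[0,0,-1.5]]' --turn '[[0,0,0],[0,0,0],[0,0,0],[0,0,0],[0,0,0]]'

```text
t: 5.77
tool_pos: [0.5279, 0.018, 0.1108]
ee_rot: [0.703, -0.076, 0.703, 0.076]
wrist_force: [-0.5, -0.5, -3.8]
gripper_width: 0.0567
```

```bash
cat > hov.py <<'E'
from st import *
import sys
n=sys.argv[1]
s,M=state();T=np.array(s["tool_pos"])*1000
for c in("scene","top"):
    im,d,p=snap(c);np.savez(f"{n}_{c}.npz",im=im,d=d,p=p);p=p*1000
    sq=lambda x,y,r,lo,hi:p[(abs(p[...,0]-x)<r)&(abs(p[...,1]-y)<r)&(p[...,2]>lo)&(p[...,2]<hi)]
    for nm,a in dict(jarbody=(T[0],T[1],60,T[2]-40,T[2]+28),rim=(529,16,75,42,54)).items():
        q=sq(*a)
        if len(q)>3: print(c,nm,len(q),q.mean(0).round(1),q[:,2].min().round(1),[np.round(v,1).tolist() for v in cv2.minAreaRect(q[:,:2].astype(np.float32))])
im=np.load(f"{n}_scene.npz")["im"]
cv2.imwrite(f"pics/{n}.png",cv2.convertScaleAbs(cv2.resize(im[150:246,205:333,::-1],(800,600),interpolation=cv2.INTER_CUBIC),alpha=1.5))
E
python3 hov.py hov
```

```text
t 5.77 tcp mm [527.9  18.  110.8] x [-1.1e-03  8.0e-04 -1.0e+00] jaw yaw 12.31 q [-0.19  0.41  1.61  0.    1.13 -0.4 ]
F [-0.5 -0.5 -3.8] T [ 0.01 -0.05 -0.01] w 56.7
scene jarbody 427 [549.9   9.6 106.6] 70.8 [[548.6, 5.0], [82.9, 48.5], 57.3]
scene rim 260 [550.9   8.3  49.3] 42.1 [[531.3, 16.3], [98.9, 94.9], 11.4]
top jarbody 7 [504.4 -13.1 113.2] 76.5 [[504.2, -12.6], [1.8, 14.7], 25.2]
top rim 20 [526.8  36.3  48.9] 43.7 [[521.8, 16.7], [28.5, 91.2], 1.1]
```

View pics/hov.png

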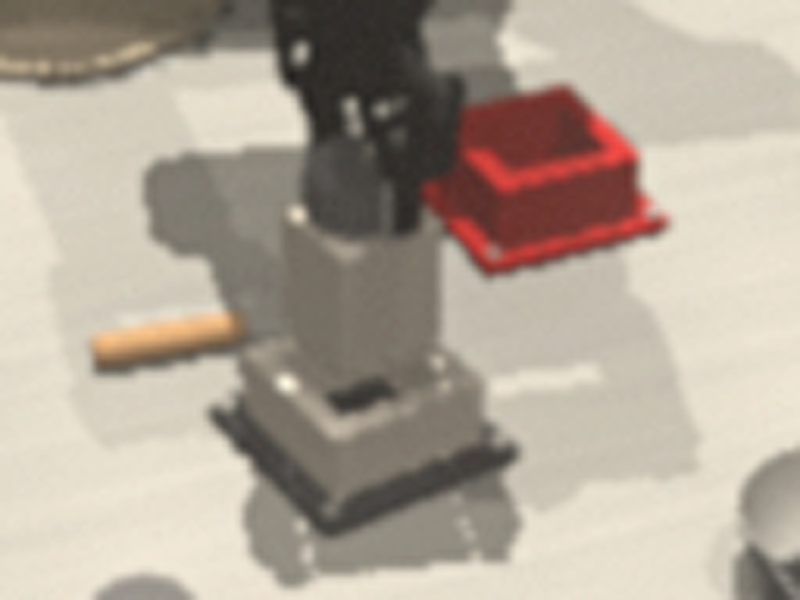

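```bash
cat > faces.py <<'E'
import sys
from h import *
p=np.load(sys.argv[1])["p"]*1000; zl,zh=float(sys.argv[2]),float(sys.argv[3])  # jar body z range
C=np.array([529,16.6]); th=np.radians(12.3)
for nm,a in(("+x",th),("-y",th-np.pi/2)):
    n=np.array([np.cos(a),np.sin(a)]);t=np.array([-n[1],n[0]])
    for ob,D,lo,hi,w in(("holder",46,16,45,38),("jar",30,zl,zh,24)):
        dn=(p[...,:2]-C)@n;dt=(p[...,:2]-C)@t
        k=(abs(dn-D)<9)&(abs(dt)<w)&(p[...,2]>lo)&(p[...,2]<hi)
        x=np.stack([dt[k],p[...,2][k]-p[...,2][k].mean(),np.ones(k.sum())],1);y=dn[k]
        for _ in range(4):
            c=np.linalg.lstsq(x,y,rcond=None)[0];r=abs(y-x@c);g=r<max(1.5,2*np.median(r));x,y=x[g],y[g]
        print(nm,ob,len(y),"offset",round(c[2]-D,2),"yaw err",round(-np.degrees(c[0]),2)*-1,"tilt",round(np.degrees(c[1]),2),"res",round(np.std(y-x@c),2))
E
python3 faces.py hov_scene.npz 78 140; python3 faces.py scene0.npz 78 140 | grep holder
```

```text
+x holder 91 offset 1.45 yaw err 0.2 tilt -2.16 res 1.01
+x jar 136 offset 0.6 yaw err 1.4 tilt -0.37 res 1.02
-y holder 55 offset -0.49 yaw err 0.11 tilt -0.47 res 0.68
-y jar 94 offset -0.83 yaw err 0.76 tilt 0.45 res 0.75
+x holder 116 offset 1.45 yaw err 0.33 tilt -1.02 res 1.27
-y holder 69 offset -1.07 yaw err 0.64 tilt -0.6 res 0.77faces.py:10: RuntimeWarning: Mean of empty slice.
  x=np.stack([dt[k],p[...,2][k]-p[...,2][k].mean(),np.ones(k.sum())],1);y=dn[k]
  ret = ret.dtype.type(ret / rcount)
  return _methods._mean(a, axis=axis, dtype=dtype,
  ret = _var(a, axis=axis, dtype=dtype, out=out, ddof=ddof,
  arrmean = um.true_divide(arrmean, div, out=arrmean,
  ret = ret.dtype.type(ret / rcount)
```

Jar and holder faces line up within 1 mm and about 1°. I'll correct that slightly and lower gently.

>>> servo_tool --travel '[[0.08,0.02,0],[0.08,0.02,-0.5],[0.08,0.02,-0.9],[0.08,0.02,-1.3],[0.08,0.02,-1.6],[0.08,0.02,-1.9],[0.08,0.02,-2.2],[0.08,0.02,-2.5],[0.08,0.02,-2.5]]' --turn '[[0,0,0.8],[0,0,0.8],[0,0,0.8],[0,0,0.8],[0,0,0.8],[0,0,0.8],[0,0,0.8],[0,0,0.8],[0,0,0.8]]'

```text
t: 6.62
tool_pos: [0.5288, 0.018, 0.0857]
ee_rot: [0.702, -0.08, 0.703, 0.081]
wrist_force: [0.7, -0.6, -4.8]
gripper_width: 0.0564
```

```bash
python3 st.py
```

```text
t 6.62 tcp mm [528.8  18.   85.7] x [-9.e-04  8.e-04 -1.e+00] jaw yaw 13.09 q [-0.19  0.44  1.63  0.    1.07 -0.42]
F [ 0.7 -0.6 -4.8] T [ 0.05 -0.    0.04] w 56.4
```

>>> servo_tool --travel '[[0,0,-0.3],[0,0,-0.7],[0,0,-1.1],[0,0,-1.5],[0,0,-1.8],[0,0,-2.1],[0,0,-2.4],[0,0,-2.4]]' --turn '[[0,0,0],[0,0,0],[0,0,0],[0,0,0],[0,0,0],[0,0,0],[0,0,0],[0,0,0]]'

```text
t: 7.28
tool_pos: [0.5285, 0.018, 0.0611]
ee_rot: [0.702, -0.08, 0.703, 0.081]
wrist_force: [-0.8, -0.6, -5.9]
gripper_width: 0.0565
```

>>> servo_tool --travel '[[0,0,-0.05],[0,0,-0.1],[0,0,-0.15],[0,0,-0.2],[0,0,-0.25],[0,0,-0.25]]' --turn '[[0,0,0],[0,0,0],[0,0,0],[0,0,0],[0,0,0],[0,0,0]]'

```text
t: 7.78
tool_pos: [0.5285, 0.018, 0.0586]
ee_rot: [0.702, -0.08, 0.703, 0.081]
wrist_force: [-0.2, 0.1, -3.9]
gripper_width: 0.057
```

>>> servo_tool --travel '[[0,0,-0.03],[0,0,-0.06],[0,0,-0.09],[0,0,-0.12],[0,0,-0.15],[0,0,-0.15]]' --turn '[[0,0,0],[0,0,0],[0,0,0],[0,0,0],[0,0,0],[0,0,0]]'

```text
t: 8.28
tool_pos: [0.5287, 0.018, 0.0574]
ee_rot: [0.702, -0.08, 0.703, 0.081]
wrist_force: [-0.8, 0.2, 0.1]
gripper_width: 0.057
```

```bash
python3 hov.py seat; python3 faces.py seat_scene.npz 56 85
```

```text
t 8.28 tcp mm [528.7  18.   57.4] x [-1.2e-03  9.0e-04 -1.0e+00] jaw yaw 13.09 q [-0.19  0.48  1.66  0.    1.   -0.42]
F [-0.8  0.2  0.1] T [ 0.12  0.12 -0.  ] w 57.0
scene jarbody 716 [556.    7.6  49.3] 17.6 [[532.6, 17.7], [95.9, 96.1], 10.8]
scene rim 251 [553.6   6.2  49.9] 42.0 [[532.1, 17.7], [95.4, 95.5], 11.1]
top jarbody 4 [521.6 -23.7  55. ] 51.8 [[520.0, -23.5], [1.4, 18.0], 77.5]
+x holder 76 offset 1.65 yaw err -0.22 tilt 1.53 res 0.73
+x jar 52 offset 1.55 yaw err -1.75 tilt -1.55 res 0.71
-y holder 70 offset -0.68 yaw err 0.81 tilt -0.35 res 0.75
-y jar 45 offset -0.5 yaw err -1.47 tilt 1.46 res 0.78
```

The contact height matches the prediction exactly. A small extra push should confirm that it has bottomed out.

>>> servo_tool --travel '[[0,0,-0.05],[0,0,-0.08],[0,0,-0.08]]' --turn '[[0,0,0],[0,0,0],[0,0,0]]'

```text
t: 8.63
tool_pos: [0.5291, 0.0181, 0.0572]
ee_rot: [0.702, -0.08, 0.702, 0.081]
wrist_force: [-1.0, 1.4, 4.8]
gripper_width: 0.0571
```

>>> servo_tool --travel '[[0,0,0],[0,0,0.02]]' --turn '[[0,0,3],[0,0,6]]'

```text
t: 8.8
tool_pos: [0.529, 0.0179, 0.0573]
ee_rot: [0.697, -0.118, 0.697, 0.118]
wrist_force: [-0.0, -0.2, -0.4]
gripper_width: 0.0567
```

```bash
python3 st.py
```

```text
t 8.8 tcp mm [529.   17.9  57.3] x [-4.e-04  6.e-04 -1.e+00] jaw yaw 19.19 q [-0.19  0.48  1.66  0.    1.   -0.52]
F [-0.  -0.2 -0.4] T [-0.17  0.24 -0.4 ] w 56.7
```

>>> servo_tool --travel '[[0,0,0],[0,0,0],[0,0,0],[0,0,0],[0,0,0],[0,0,0],[0,0,0],[0,0,0],[0,0,0]]' --turn '[[0,0,4],[0,0,8],[0,0,12],[0,0,16],[0,0,20],[0,0,24],[0,0,28],[0,0,32],[0,0,32]]'

```text
t: 9.55
tool_pos: [0.5291, 0.0176, 0.0574]
ee_rot: [0.637, -0.306, 0.637, 0.306]
wrist_force: [0.7, -1.3, -0.5]
gripper_width: 0.0569
```

```bash
python3 hov.py turn1; python3 faces.py turn1_scene.npz 56 85
```

```text
t 9.55 tcp mm [529.1  17.6  57.4] x [-3.e-04 -2.e-04 -1.e+00] jaw yaw 51.33 q [-0.19  0.48  1.66 -0.    1.   -1.08]
F [ 0.7 -1.3 -0.5] T [-0.27  0.05  0.05] w 56.9
scene jarbody 716 [556.    7.2  48.9] 17.5 [[533.0, 16.4], [98.1, 95.5], 12.2]
scene rim 260 [553.7   7.5  49.8] 42.1 [[532.3, 16.3], [97.9, 94.9], 13.4]
+x holder 82 offset 1.77 yaw err 0.31 tilt 0.65 res 0.81
+x jar 55 offset 1.83 yaw err -1.35 tilt 2.11 res 0.84
-y holder 66 offset -0.43 yaw err 0.27 tilt -1.61 res 0.74
-y jar 52 offset -0.05 yaw err -1.92 tilt 1.5 res 0.99
```

View pics/turn1.png

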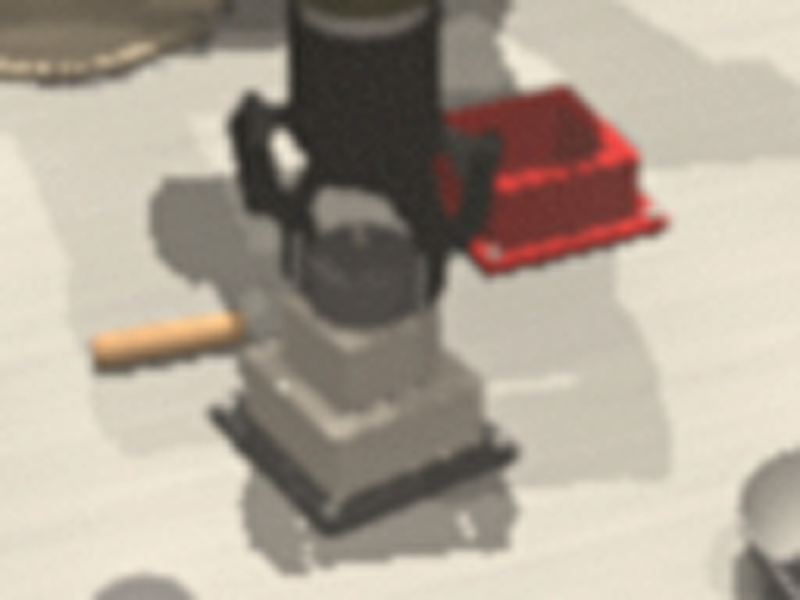

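Seated jar, cap gripped, jar not turning with it. I'll continue in small steps and watch the torque while moving.

>>> servo_tool --travel '[[0,0,0]]' --turn '[[0,0,4]]'

```text
t: 9.73
tool_pos: [0.529, 0.0176, 0.0574]
ee_rot: [0.627, -0.326, 0.628, 0.326]
wrist_force: [-1.0, 2.5, 3.2]
gripper_width: 0.0567
```

```bash
python3 st.py
```

```text
t 9.73 tcp mm [529.   17.6  57.4] x [-8.e-04 -2.e-04 -1.e+00] jaw yaw 54.93 q [-0.19  0.48  1.66 -0.    1.   -1.15]
F [-1.   2.5  3.2] T [ 0.15  0.35 -0.26] w 56.7
```

>>> servo_tool --travel '[[0,0,0]]' --turn '[[0,0,4]]'

```text
t: 9.82
tool_pos: [0.5288, 0.0177, 0.0577]
ee_rot: [0.615, -0.348, 0.616, 0.348]
wrist_force: [-4.3, 1.0, 9.0]
gripper_width: 0.0566
```

```bash
python3 st.py
```

```text
t 9.82 tcp mm [528.8  17.7  57.7] x [-1.e-03  1.e-04 -1.e+00] jaw yaw 58.95 q [-0.19  0.48  1.66 -0.    1.   -1.22]
F [-4.3  1.   9. ] T [-0.16  0.85 -0.26] w 56.6
```

>>> servo_tool --travel '[[0,0,0]]' --turn '[[0,0,3]]'

```text
t: 9.9
tool_pos: [0.5289, 0.0176, 0.0585]
ee_rot: [0.606, -0.364, 0.606, 0.364]
wrist_force: [-5.7, -0.7, 14.6]
gripper_width: 0.0564
```

```bash
python3 st.py
```

```text
t 9.9 tcp mm [528.9  17.6  58.5] x [-8.e-04 -3.e-04 -1.e+00] jaw yaw 62.01 q [-0.19  0.48  1.66 -0.    1.01 -1.27]
F [-5.7 -0.7 14.6] T [-0.31  1.   -0.14] w 56.4
```

>>> servo_tool --travel '[[0,0,0]]' --turn '[[0,0,3]]'

```text
t: 9.98
tool_pos: [0.5291, 0.0175, 0.0593]
ee_rot: [0.596, -0.38, 0.596, 0.38]
wrist_force: [-0.2, -0.2, 0.2]
gripper_width: 0.0564
```

```bash
python3 st.py
```

```text
t 9.98 tcp mm [529.1  17.5  59.3] x [-1.e-04 -7.e-04 -1.e+00] jaw yaw 65.05 q [-0.19  0.48  1.66 -0.    1.01 -1.32]
F [-0.2 -0.2  0.2] T [-0.01  0.19 -0.04] w 56.4
```

The torque fell to zero and the seal pushed the cap up 2 mm at 52° of turn, as expected when the threads let go. I stop turning here and lift straight up.

>>> servo_tool --travel '[[0,0,0.1],[0,0,0.2],[0,0,0.35],[0,0,0.5]]' --turn '[[0,0,0],[0,0,0],[0,0,0],[0,0,0]]'

```text
t: 10.32
tool_pos: [0.5289, 0.0175, 0.0642]
ee_rot: [0.596, -0.38, 0.597, 0.38]
wrist_force: [-1.1, 0.1, -0.6]
gripper_width: 0.0568
```

```bash
python3 st.py
```

```text
t 10.32 tcp mm [528.9  17.5  64.2] x [-6.e-04 -5.e-04 -1.e+00] jaw yaw 64.95 q [-0.19  0.47  1.65 -0.    1.02 -1.32]
F [-1.1  0.1 -0.6] T [-0.07  0.1   0.05] w 56.8
```

No resistance (a stuck jar would pull at −4.4 N). Continue to 2 cm of air.

>>> servo_tool --travel '[[0,0,0.4],[0,0,0.9],[0,0,1.4],[0,0,1.9],[0,0,2.4],[0,0,2.9],[0,0,3.3],[0,0,3.6],[0,0,3.6],[0,0,3.6]]' --turn '[[0,0,0],[0,0,0],[0,0,0],[0,0,0],[0,0,0],[0,0,0],[0,0,0],[0,0,0],[0,0,0],[0,0,0]]'

```text
t: 11.15
tool_pos: [0.5289, 0.0175, 0.1002]
ee_rot: [0.596, -0.38, 0.597, 0.38]
wrist_force: [0.3, 0.2, -1.5]
gripper_width: 0.0566
```

```bash
python3 hov.py fin; python3 faces.py fin_scene.npz 56 85
```

```text
t 11.15 tcp mm [528.9  17.5 100.2] x [-6.e-04 -5.e-04 -1.e+00] jaw yaw 64.95 q [-0.19  0.42  1.62 -0.    1.1  -1.32]
F [ 0.3  0.2 -1.5] T [ 0.01 -0.06 -0.04] w 56.6
scene jarbody 427 [546.4  11.3  90.3] 60.4 [[531.9, 14.3], [67.7, 61.6], 17.8]
scene rim 257 [553.9   7.5  49.7] 42.2 [[532.3, 17.5], [98.1, 97.1], 11.5]
top jarbody 8 [510.3  -1.3  87.5] 81.7 [[514.1, 13.8], [62.1, 4.5], 75.9]
top rim 15 [526.4  41.2  48.9] 44.5 [[521.3, 20.6], [86.8, 9.1], 75.7]
+x holder 91 offset 1.45 yaw err 0.94 tilt 1.56 res 0.98
+x jar 71 offset 1.66 yaw err -0.8 tilt -2.03 res 1.13
-y holder 66 offset -0.51 yaw err -0.2 tilt 3.0 res 0.79
-y jar 46 offset -0.3 yaw err -0.04 tilt -0.74 res 0.8
```

View pics/fin.png

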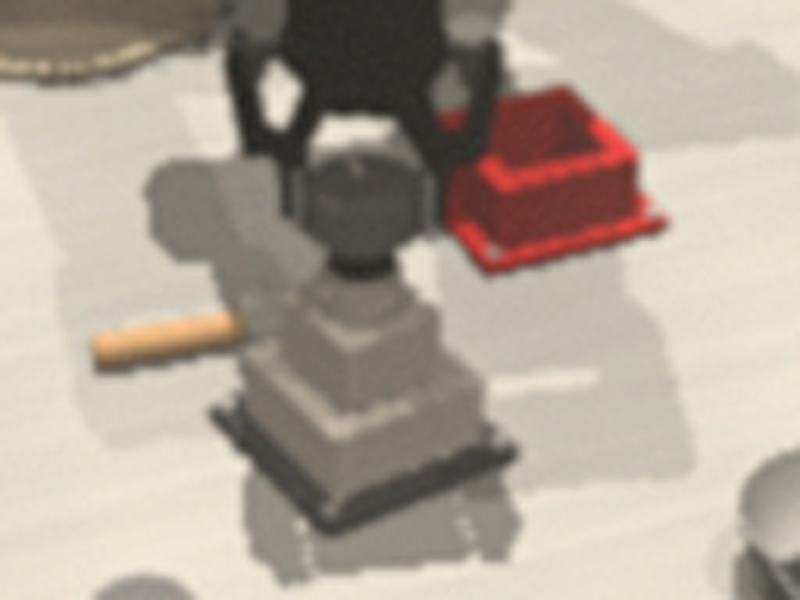

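```bash
python3 -c "
from h import *
p=np.load('fin_scene.npz')['p']*1000
q=p[(abs(p[...,0]-529)<45)&(abs(p[...,1]-17)<45)]
print('shoulder z',np.median(q[(q[:,2]>86)&(q[:,2]<95)][:,2]))
workorder.sign_off()"; python3 st.py
```

```text
shoulder z 91.41023610221599
the job is handed in; nothing more can be done
the job is handed in; nothing more can be done
```

The jar is open and seated in the white holder. The gripper holds its cap level above it with about 2 cm of air, and I handed the job in at about 11 s.

- **Seating:** I took the narrow jar by its cap and lowered it in. It touched down at the predicted height, and a small extra push (about 5 N) confirmed it was on the floor. The camera put its shoulder at about 91 mm, where 90 mm is expected.
- **Opening:** I turned the cap about 52° anticlockwise. I stopped when the torque fell to zero and the seal pushed the cap up about 2 mm. It lifted without resistance, so the jar was not pulled.
- **Last checks:** I estimate about 19 to 20 mm from cap edge to seal, or about 25 mm to the mouth rim. The tool axis was vertical within 0.1°. The last picture shows the jar still fully in the holder and nothing visible in it disturbed.

**Disagreements and limits:**
- The camera showed the fingertips about 33 mm higher than the reported tool position. I set the grip height by the picture, and the contact height in the holder fitted it.
- The gripper read 56.5 to 57 mm on the 58 mm cap.
- I could not see the pointer well enough at the end to confirm where it stood. The stopping point rests on force and torque alone.

I viewed nine pictures.

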